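# Hold out the top tray of stamps over the book

### The job

Lift the upper of the two stacked stamp trays straight up off the lower one, carry it across and hold it level and steady in the air over the middle of the big closed book, its underside about ten centimetres above the cover, so that the customer can choose from the three little stamps, which must stay standing in it. Finish while still holding it there. Leave the lower tray, the book and everything else on the counter where they are.

Things in the scene. Friction and masses are not known exactly. Their poses are not given: they have to be found in the camera images.
- upper_tray: Upper of two equal open plywood trays, 180 mm (x) by 130 mm (y), 64 mm high, about 0.5 kg with stamps. Its origin is the centre of its underside. Up from it: foot 164 x 114 mm, 4 mm high, nested in the lower tray's mouth (3 mm play); floor top at 9 mm; 5 mm walls to 64 mm. A lengthwise middle divider makes two compartments 53 mm wide, open above. Yaw within 0.5 rad of world x.
- upper_grip (a point): Middle of the top edge of the upper tray's divider, 54 mm above the tray's origin, 10 mm below the rim; axes as the tray's. The divider is solid, 14 mm thick (y), runs the whole length (x), from the floor up: it is the carrying grip, with a finger on each side, closing along y. Grip firmly (60 N or more): the weight may lie off-centre.
- lower_tray: Lower tray, loose on the counter, same shape as the upper one, filled with flat cards; the upper tray's origin sits 60 mm above its origin. Its origin is the centre of its underside.
- book: Big closed hardback book lying flat, 240 mm (its x) by 170 mm (its y), 36 mm thick, plain green cover, loose. Its origin is the centre of its underside. Its top face is at 36 mm. It lies left or right of the robot's centre line, the trays on the other side.
- stamp0: Small wooden rubber stamp standing loose in the upper tray: foot 34 mm across, 16 mm high, turned handle up to 26 mm across, 60 mm tall in all, 30 to 55 g. Origin: centre of its underside; z is its upright axis. At least 40 mm from the tray's middle along x, at the tray's -x, +y corner.
- stamp1: Small wooden rubber stamp standing loose in the upper tray: foot 34 mm across, 16 mm high, turned handle up to 26 mm across, 60 mm tall in all, 30 to 55 g. Origin: centre of its underside; z is its upright axis. At least 40 mm from the tray's middle along x, at the +x, +y corner.
- stamp2: Small wooden rubber stamp standing loose in the upper tray: foot 34 mm across, 16 mm high, turned handle up to 26 mm across, 60 mm tall in all, 30 to 55 g. Origin: centre of its underside; z is its upright axis. At least 40 mm from the tray's middle along x, at the +x, -y corner.
- date_stamp: Bystander: black-handled metal hand stamp standing on the counter between trays and book, 42 mm across, 90 mm tall. Its origin is the centre of its underside.
- mug: Bystander: white mug, 80 mm across, 95 mm tall, at the counter's far side. Its origin is the centre of its underside.
- seal_press: Bystander: round grey seal press with black handle, 76 mm across, 158 mm tall, at the far side. Its origin is the centre of its underside.
- card_box: Bystander: open cardboard box of cards, 80 x 150 mm, about 100 mm tall, at the far right. Its origin is the centre of its underside.
Things that resemble listed ones, but are neither listed nor needed, are in the scene too. Leave any pink or white look-alike of the stamp1 alone.

How it is judged:
By the outcome, as a careful person would: the job done as asked, in the order asked, and still so for the second after the job is handed in, while the arm keeps its last pose, push and grip.
It also fails if it takes over 48 s, if anything falls off the work surface, if the arm or the gripper's body presses on something with over 40 N, if the wrist force passes 120 N, or if a joint passes its speed limit or range.

### The arm

A 6-joint arm with a two-finger parallel gripper is mounted at the origin on the work surface. World frame = base frame: x ahead of the robot, y to its left, z up, the work surface at z = 0. Lengths are in m, angles in degrees, forces in N, time in s.
With the tool pointing down it reaches from about 0.25 to 0.725 m from the base axis. Payload 9.7 kg.
Tool frame: the origin (TCP) lies on the centre line of the jaws, within the pads' length; the fingertips stand tip_extent ahead of it and the grasp point (between the pads) lies 3 mm ahead of it (tip_extent is the distance from the TCP to the fingertips, in m); z points along the fingers, y is the line along which they close (so a half turn about z gives the same grasp; the last joint's range is limited). The gripper opens to 85 mm and grips with 20 to 120 N. Pads are 22 mm wide; open, the fingers measure 114 mm over their backs; the gripper's body (76 mm by 85 mm) begins 54 mm behind the grasp point. The pads swing forward as they close: fully open they stand 13 mm farther back than shut.
Start: joints at [-67.265, 4.979, 10.078, 95.1, 0, 90], TCP at [0.213, -0.507, 0.253] pointing down, gripper open.
Joint ranges: [-179.16, 179.16], [-48.56, 103.87], [-65.8, 70.77], [-126.05, 130.52], [-82.76, 87.17], [-180, 180]. Speed limits (degrees/s): [127.2, 127.2, 147.25, 180, 180, 180].

### API

Orientations are given as [roll, pitch, yaw] about the fixed x, y, z axes, in that order (R = Rz(yaw) Ry(pitch) Rx(roll)).
In Python, from workcell import * gives the robot as it stands.
- The arm moves only by the tool servo_tool, never from a script. Its argument "rows" is a list of rows, each an object with "offset": the shift along the tool's x, y, z as a fraction of full scale, a list of three; "yaw": the turn about the tool's z as a fraction of full scale; "claw": the closure, from 0 (fully open) to 1 (shut). A call has 1 to 12 rows; each row is the pose to reach, as a shift and turn from the pose commanded when the call began, along the tool's axes at that moment, turning the shorter way round; what a row does not reach only later rows make up. Full scale, the value 1, is 0.1 m for a shift and pi rad for a turn. A row lasts 1/8 s, in which the tool goes at most 62.5 mm and 10.7 degrees, less where a joint would pass 70% of its speed; a pose out of reach is approached as far as the arm can. A call with a number of a shift or a turn outside -1 to 1 is refused whole. A call with a gripper value outside its range is refused whole. The fingers move at their own pace and stop on an object; "squeeze" is the grip in N (left out, the last holds). Time passes only in rows, so rows that repeat a pose let the fingers close. It gives the time, the measured TCP pose, the force, the opening and the grip force at its end, in the units of the state.
- get_obs(): the state, without advancing time (a new reading comes with each control period).
- camera(name): name is "side" or "top"; returns (picture, depth): 420x560x3 uint8, red, green, blue; 420x560 float32, m along the optical axis (not along the pixel's ray), 0 where there is no reading.
- camera_info(name): a dict with "fx", "fy", "cx", "cy" (pixels), "cam_to_world" (4x4, takes a point from camera to world coordinates). Camera axes: x right, y up, looking along -z (the intrinsics and any distortion apply to the point x, -y, -z); pixel columns grow to the right and rows downward; lengths in m; the calibration is good to about 2 mm. A picture is of the moment at which its call begins. camera_info takes no time and is no camera call.
- job_done(): hands the job in; it is judged then, once.
The state is a dict: "time": time; "q": joint angles; "qd": joint speeds; "joint_efforts": joint torques, N m; "ee_pos": TCP position; "tcp_rot": TCP orientation; "wrist_force": force on the tool from outside, world axes, zero at the start; "torque": the same for the moment, N m; "opening": finger opening in m; "grasp_force": force on a finger pad.
Only numpy, scipy, OpenCV 4.12 (cv2) and the standard library are available. Lean on these libraries where they do the work, as an engineer would, in place of code of your own. Each camera call takes 0.05 s, during which the arm holds its last target. There are 200 camera calls.

## Working session

There is one attempt and no reset: what is moved stays moved. The work goes in short steps, Python scripts to look and compute and a tool call to move; the robot and the scene stay as the last step left them, time stands still between calls to the robot, and variables do not carry over. Pictures are saved under pics/ and viewed, at most 10 in all, crops included, and the job is handed in when it is done.

Besides the shell and the picture viewer there is one more tool, called in YAML: its name, and indented under it one key for each argument. servo_tool: Moves the arm, as the interface text tells. Its arguments: {"type":"object","properties":{"rows":{"type":"array"},"squeeze":{"type":"number"}},"required":["rows"]}

```bash
mkdir -p pics; cat > h.py <<'E'
from workcell import *
import numpy as np, cv2
def world(name,depth):
    i=camera_info(name); v,u=np.mgrid[0:depth.shape[0],0:depth.shape[1]]
    p=np.stack([(u-i["cx"])/i["fx"]*depth,-(v-i["cy"])/i["fy"]*depth,-depth,np.ones_like(depth)],-1)
    return (p@np.array(i["cam_to_world"]).T)[...,:3]
E
python3 - <<'E'
from h import *
print(get_obs()); 
for n in("top","side"):
    im,d=camera(n); cv2.imwrite(f"pics/{n}0.png",im[...,::-1]); np.save(f"{n}0.npy",d); np.save(f"{n}0im.npy",im); print({k:np.round(v,3) if not isinstance(v,(str,type(None))) else v for k,v in camera_info(n).items()})
E
```

```text
{'time': 0.0, 'q': array([-6.72638082e+01,  5.00936207e+00,  1.00350623e+01,  9.50975165e+01,
        1.88693313e-03,  8.99995224e+01]), 'qd': array([ 0.03501308, -0.0236497 ,  0.01446851, -0.0058507 , -0.01510839,
        0.06580607]), 'joint_efforts': array([-2.10814993e-03, -5.20383489e+01,  4.64808869e+01,  1.59571128e-02,
       -1.99865185e-04,  3.79459254e-05]), 'ee_pos': array([ 0.21250528, -0.50708782,  0.25260516]), 'tcp_rot': array([-1.79928184e+02, -1.88753033e-03,  2.27366671e+01]), 'wrist_force': array([ 0.17691271, -0.51606451,  0.09149123]), 'torque': array([-0.01416274,  0.02017074,  0.03655098]), 'grasp_force': 0.0, 'opening': 0.08528870343311783}
{'fx': np.float64(504.899), 'fy': np.float64(504.899), 'cx': np.float64(282.321), 'cy': np.float64(209.765), 'cam_to_world': array([[-0.028,  0.985, -0.172,  0.418],
       [-1.   , -0.026,  0.014,  0.048],
       [ 0.009,  0.172,  0.985,  1.031],
       [ 0.   ,  0.   ,  0.   ,  1.   ]])}
{'fx': np.float64(432.728), 'fy': np.float64(432.728), 'cx': np.float64(286.402), 'cy': np.float64(207.637), 'cam_to_world': array([[ 0.951,  0.164, -0.261,  0.35 ],
       [-0.309,  0.504, -0.807, -0.687],
       [-0.001,  0.848,  0.53 ,  0.582],
       [ 0.   ,  0.   ,  0.   ,  1.   ]])}
```

View pics/top0.png

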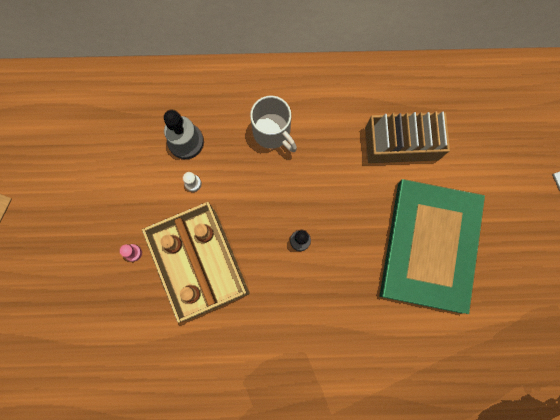

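View pics/side0.png

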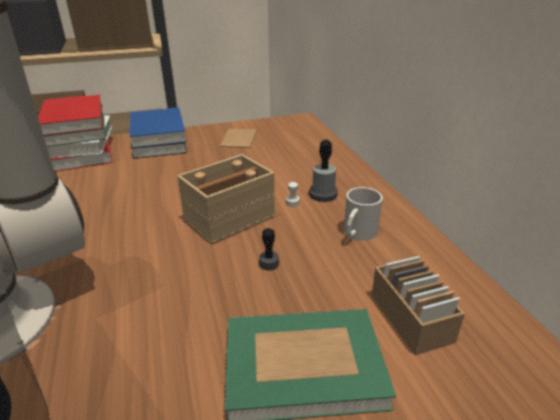

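The top view shows the trays around pixel (195,262), with the book at (433,247), the date stamp at (300,240), the mug at (272,122), the press at (183,135), and pink and white look-alikes at (130,252) and (191,181). Next I'll measure them.

```bash
python3 - <<'E'
from h import *
d=np.load("top0.npy"); W=world("top",d); im=np.load("top0im.npy").astype(int)
def box(m):
    p=W[m][:,:2]; r=cv2.minAreaRect((p*1000).astype(np.float32)); return np.round(r[0],1),np.round(r[1],1),round(r[2],2),m.sum()
v,u=np.mgrid[0:420,0:560]; x,y,z=W[...,0],W[...,1],W[...,2]
ok=d>0
reg=(u>130)&(u<260)&(v>195)&(v<335)&ok
h,e=np.histogram(z[reg],bins=np.arange(-.01,.16,.005)); print(dict(zip(np.round(e,3),h)))
rim=reg&(z>.118)&(z<.131)
n,l,s,c=cv2.connectedComponentsWithStats(rim.astype(np.uint8))
print(s,c)
big=l==1+np.argmax(s[1:,4]); print("rim",box(big),np.median(z[big]))
ui=np.load("top0im.npy"); hsv=cv2.cvtColor(ui,cv2.COLOR_RGB2HSV)
b=(u>360)&(u<500)&(v>165)&(v<325)&ok&(z>.025)&(z<.05)
print("book",box(b),np.median(z[b]), "centre z",z[247,433],z[200,450])
for n_,(uu,vv) in dict(date=(300,240),mug=(272,122),press=(175,122),dv0=(185,235),dv1=(197,262),dv2=(208,295),s0=(190,293),s1=(170,242),s2=(203,231)).items(): print(n_,np.round(W[vv,uu],3))
E
```

```text
{np.float64(-0.01): np.int64(3), np.float64(-0.005): np.int64(1682), np.float64(0.0): np.int64(7877), np.float64(0.005): np.int64(439), np.float64(0.01): np.int64(26), np.float64(0.015): np.int64(86), np.float64(0.02): np.int64(47), np.float64(0.025): np.int64(19), np.float64(0.03): np.int64(18), np.float64(0.035): np.int64(16), np.float64(0.04): np.int64(16), np.float64(0.045): np.int64(23), np.float64(0.05): np.int64(22), np.float64(0.055): np.int64(27), np.float64(0.06): np.int64(24), np.float64(0.065): np.int64(1271), np.float64(0.07): np.int64(2512), np.float64(0.075): np.int64(168), np.float64(0.08): np.int64(174), np.float64(0.085): np.int64(390), np.float64(0.09): np.int64(162), np.float64(0.095): np.int64(137), np.float64(0.1): np.int64(127), np.float64(0.105): np.int64(128), np.float64(0.11): np.int64(422), np.float64(0.115): np.int64(556), np.float64(0.12): np.int64(503), np.float64(0.125): np.int64(859), np.float64(0.13): np.int64(130), np.float64(0.135): np.int64(1), np.float64(0.14): np.int64(0), np.float64(0.145): np.int64(0), np.float64(0.15): np.int64(0)}
[[     0   
[... 2224 characters left out ...]
84.        ]
 [207.         284.        ]
 [187.07534247 293.43150685]
 [204.         287.        ]
 [206.         287.        ]
 [208.         287.        ]
 [207.5        295.        ]
 [206.         298.        ]
 [208.         299.        ]]
rim (array([489. , 197.6]), array([180.3, 130.1]), 21.68, np.int64(1074)) 0.1251978438942451
book (array([ 514., -265.]), array([171.5, 240.5]), 76.98, np.int64(10430)) 0.03736704250610495 centre z 0.037564996517945315 0.03581663406229707
date [0.524 0.003 0.087]
mug [0.786 0.05  0.009]
press [0.738 0.226 0.153]
dv0 [0.535 0.213 0.119]
dv1 [0.486 0.192 0.116]
dv2 [0.427 0.172 0.118]
s0 [0.431 0.202 0.129]
s1 [0.522 0.239 0.127]
s2 [0.54  0.179 0.131]
```

```bash
python3 -c "
import cv2;i=cv2.imread('pics/top0.png')[190:335,110:265];cv2.imwrite('pics/c1.png',cv2.resize(i,None,fx=4,fy=4,interpolation=2))"
```

```text
(no output)
```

View pics/c1.png

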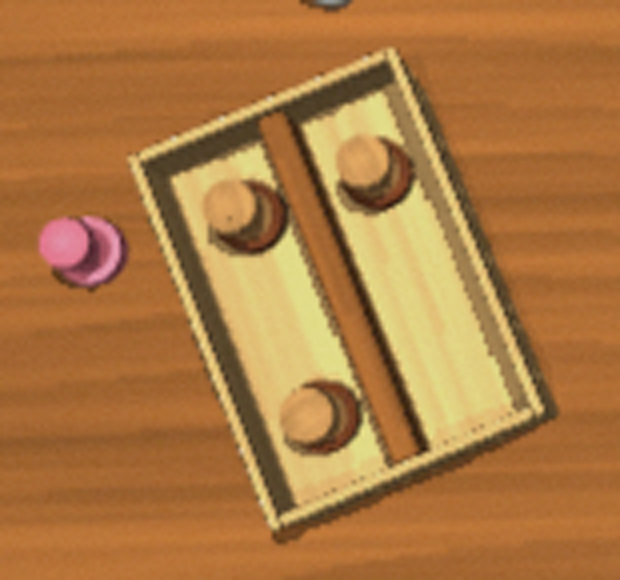

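The crop shows the tray from above: divider in the middle, three stamps at the corners named in the task. The rim fit is 180.3 x 130.1 mm, centred at (0.489, 0.198), yaw 21.7°, top z 0.125. The book fit is 171.5 x 240.5 mm, centred at (0.514, -0.265), top about 0.037. All of these match the given sizes.

servo_tool:
  rows:
    - {"offset": [0.25, -0.25, 0], "yaw": 0, "claw": 0.35}
    - {"offset": [0.5, -0.5, 0], "yaw": 0, "claw": 0.35}
    - {"offset": [0.75, -0.75, 0], "yaw": 0, "claw": 0.35}
    - {"offset": [1, -1, 0], "yaw": 0, "claw": 0.35}
  squeeze: 90

```text
time: 0.6
ee_pos: [0.2663, -0.3753, 0.2529]
tcp_rot: [-180.0, 0.0, 22.7]
wrist_force: [0.4, 0.0, 0.4]
opening: 0.0555
grasp_force: 0.0
```

servo_tool:
  rows:
    - {"offset": [0.25, -0.25, 0], "yaw": 0, "claw": 0.35}
    - {"offset": [0.5, -0.5, 0], "yaw": 0, "claw": 0.35}
    - {"offset": [0.75, -0.75, 0], "yaw": 0, "claw": 0.35}
    - {"offset": [1, -1, 0], "yaw": 0, "claw": 0.35}

```text
time: 1.1
ee_pos: [0.3199, -0.2444, 0.2531]
tcp_rot: [-180.0, 0.0, 22.7]
wrist_force: [-0.2, -0.3, 0.2]
opening: 0.0554
grasp_force: 0.0
```

servo_tool:
  rows:
    - {"offset": [0.25, -0.25, 0], "yaw": 0, "claw": 0.35}
    - {"offset": [0.5, -0.5, 0], "yaw": 0, "claw": 0.35}
    - {"offset": [0.75, -0.75, 0], "yaw": 0, "claw": 0.35}
    - {"offset": [1, -1, 0], "yaw": 0, "claw": 0.35}

```text
time: 1.6
ee_pos: [0.3735, -0.1135, 0.2531]
tcp_rot: [-180.0, 0.0, 22.7]
wrist_force: [0.5, -0.6, 0.3]
opening: 0.0555
grasp_force: 0.0
```

servo_tool:
  rows:
    - {"offset": [0.25, -0.25, 0], "yaw": 0, "claw": 0.35}
    - {"offset": [0.5, -0.5, 0], "yaw": 0, "claw": 0.35}
    - {"offset": [0.75, -0.75, 0], "yaw": 0, "claw": 0.35}
    - {"offset": [1, -1, 0], "yaw": 0, "claw": 0.35}

```text
time: 2.1
ee_pos: [0.4271, 0.0174, 0.253]
tcp_rot: [-180.0, 0.0, 22.7]
wrist_force: [0.2, -0.9, -0.1]
opening: 0.0557
grasp_force: 0.0
```

```bash
python3 - <<'E'
import workcell
print([ (k,v) for k,v in vars(workcell).items() if not k.startswith('_') and isinstance(v,(int,float,dict,list,tuple,str))])
print([k for k in vars(workcell) if not k.startswith('_')])
o=workcell.get_obs(); print(o)
E
```

```text
[('tip_extent', 0.022)]
['camera', 'camera_info', 'job_done', 'get_obs', 'PlanningError', 'tip_extent']
{'time': 2.1, 'q': array([ 2.33743456e+00, -1.16474587e+01, -5.78700463e+00,  9.58809141e+01,
       -2.94447847e-03,  1.59592639e+02]), 'qd': array([35.51866358, 14.82328969, 12.04928476, -2.55418748, -0.04237505,
       35.30473612]), 'joint_efforts': array([ -4.4098869 , -36.18389368,  44.99636292,   0.37065871,
         0.0567863 ,  -0.99787597]), 'ee_pos': array([0.42708827, 0.01741961, 0.25303337]), 'tcp_rot': array([-1.79995625e+02,  2.02026665e-02,  2.27447973e+01]), 'wrist_force': array([ 0.24345204, -0.86459129, -0.10848262]), 'torque': array([-0.02442783, -0.00918474,  0.09319544]), 'grasp_force': 0.0, 'opening': 0.05568485947964895}
```

servo_tool:
  rows:
    - {"offset": [0, 0, 0], "yaw": -0.05, "claw": 0.35}
    - {"offset": [0, 0, 0], "yaw": -0.1, "claw": 0.35}
    - {"offset": [0.1, -0.1, 0], "yaw": -0.15, "claw": 0.35}
    - {"offset": [0.3, -0.3, 0], "yaw": -0.2, "claw": 0.35}
    - {"offset": [0.5, -0.5, 0], "yaw": -0.25, "claw": 0.35}
    - {"offset": [0.7, -0.7, 0], "yaw": -0.3, "claw": 0.35}
    - {"offset": [0.8, -0.8, 0], "yaw": -0.35, "claw": 0.35}
    - {"offset": [0.9, -0.9, 0], "yaw": -0.4, "claw": 0.35}
    - {"offset": [1, -1, 0], "yaw": -0.45, "claw": 0.35}
    - {"offset": [1, -1, 0], "yaw": -0.5, "claw": 0.35}

```text
time: 3.35
ee_pos: [0.4806, 0.1478, 0.2526]
tcp_rot: [-179.9, -0.0, 113.1]
wrist_force: [-0.1, -0.6, 0.6]
opening: 0.0555
grasp_force: 0.0
```

servo_tool:
  rows:
    - {"offset": [0, 0, 0], "yaw": -0.05, "claw": 0.35}
    - {"offset": [0, 0, 0], "yaw": -0.1, "claw": 0.35}
    - {"offset": [0, 0, 0], "yaw": -0.15, "claw": 0.35}
    - {"offset": [0, 0, 0], "yaw": -0.2, "claw": 0.35}
    - {"offset": [0, 0, 0], "yaw": -0.25, "claw": 0.35}
    - {"offset": [0, 0, 0], "yaw": -0.3, "claw": 0.35}
    - {"offset": [0, 0, 0], "yaw": -0.35, "claw": 0.35}
    - {"offset": [0, 0, 0], "yaw": -0.4, "claw": 0.35}
    - {"offset": [0, 0, 0], "yaw": -0.45, "claw": 0.35}
    - {"offset": [0, 0, 0], "yaw": -0.494, "claw": 0.35}
    - {"offset": [0, 0, 0], "yaw": -0.494, "claw": 0.35}

```text
time: 4.72
ee_pos: [0.4804, 0.1471, 0.253]
tcp_rot: [180.0, -0.0, -158.4]
wrist_force: [-0.2, 0.2, 0.4]
opening: 0.0558
grasp_force: 0.0
```

```bash
cat > go.py <<'E'
from h import *
from scipy.spatial.transform import Rotation as R
import sys
o=get_obs(); T=np.array(eval(sys.argv[1])); yaw=float(sys.argv[2])
r=R.from_euler('xyz',o["tcp_rot"],degrees=True)
print(o["ee_pos"],o["tcp_rot"],o["q"].round(1),o["wrist_force"].round(2),o["torque"].round(3),o["time"])
print("offset",(r.inv().apply(T-o["ee_pos"])/.1).round(3),"tool yaw deg",(o["tcp_rot"][2]-yaw+180)%360-180)
E
python3 go.py "[.489,.198,.18]" -158.3
```

```text
[0.48038182 0.14709076 0.25296258] [ 1.79998043e+02 -3.52245615e-02 -1.58400668e+02] [17.  -1.5  3.4 94.9 -0.  -4.6] [-0.18  0.16  0.43] [-0.043  0.02  -0.   ] 4.725
offset [-0.268  0.442  0.729] tool yaw deg -0.10066775315144127
```

servo_tool:
  rows:
    - {"offset": [-0.09, 0.15, 0.1], "yaw": 0, "claw": 0.55}
    - {"offset": [-0.18, 0.3, 0.3], "yaw": 0, "claw": 0.55}
    - {"offset": [-0.27, 0.44, 0.5], "yaw": 0, "claw": 0.55}
    - {"offset": [-0.27, 0.44, 0.7], "yaw": 0, "claw": 0.55}
    - {"offset": [-0.27, 0.44, 0.8], "yaw": 0, "claw": 0.55}
    - {"offset": [-0.27, 0.44, 0.8], "yaw": 0, "claw": 0.55}

```text
time: 5.48
ee_pos: [0.489, 0.1982, 0.1725]
tcp_rot: [180.0, -0.1, -158.4]
wrist_force: [-0.7, 0.6, 0.8]
opening: 0.038
grasp_force: 0.0
```

```bash
python3 go.py "[.489,.198,.102]" -158.3; python3 - <<'E'
from h import *
im,d=camera("top"); a=im[190:335,110:265]
im2,d2=camera("side"); b=im2[120:265,150:305]
cv2.imwrite("pics/c2.png",cv2.resize(np.hstack([a,b])[...,::-1],None,fx=2.5,fy=2.5,interpolation=2))
E
```

```text
[0.48898806 0.19817139 0.17251648] [ 1.79998650e+02 -7.58592033e-02 -1.58391522e+02] [22.1  1.1 -2.9 86.1  0.   0.5] [-0.72  0.57  0.77] [-0.017 -0.005  0.024] 5.475
offset [-0.    -0.002  0.705] tool yaw deg -0.09152215566055588
```

View pics/c2.png

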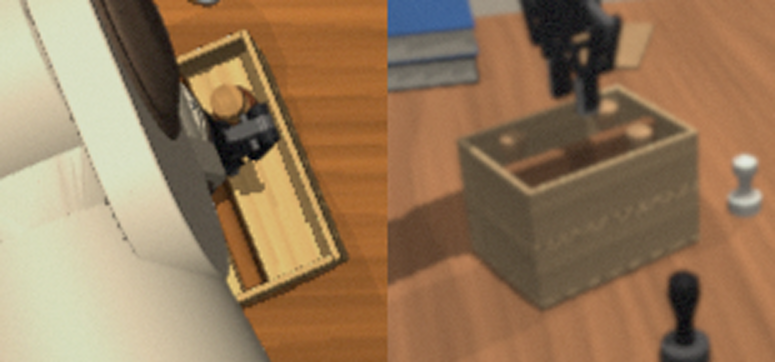

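The fingers hang over the divider, one either side (side crop around (585,95)), and the stamps are clear of them. Next I'll descend slowly.

servo_tool:
  rows:
    - {"offset": [0, 0, 0.1], "yaw": 0, "claw": 0.55}
    - {"offset": [0, 0, 0.2], "yaw": 0, "claw": 0.55}
    - {"offset": [0, 0, 0.3], "yaw": 0, "claw": 0.55}
    - {"offset": [0, 0, 0.4], "yaw": 0, "claw": 0.55}
    - {"offset": [0, 0, 0.5], "yaw": 0, "claw": 0.55}
    - {"offset": [0, 0, 0.6], "yaw": 0, "claw": 0.55}
    - {"offset": [0, 0, 0.66], "yaw": 0, "claw": 0.55}
    - {"offset": [0, 0, 0.7], "yaw": 0, "claw": 0.55}
    - {"offset": [0, 0, 0.7], "yaw": 0, "claw": 0.55}

```text
time: 6.7
ee_pos: [0.4893, 0.1979, 0.1031]
tcp_rot: [-180.0, -0.0, -158.3]
wrist_force: [-0.3, 0.4, -0.4]
opening: 0.0382
grasp_force: 0.0
```

servo_tool:
  rows:
    - {"offset": [0, 0, 0], "yaw": 0, "claw": 0.7}
    - {"offset": [0, 0, 0], "yaw": 0, "claw": 0.75}
    - {"offset": [0, 0, 0], "yaw": 0, "claw": 0.78}
    - {"offset": [0, 0, 0], "yaw": 0, "claw": 0.8}
    - {"offset": [0, 0, 0], "yaw": 0, "claw": 0.8}
  squeeze: 20

```text
time: 7.32
ee_pos: [0.4893, 0.198, 0.1033]
tcp_rot: [-180.0, 0.0, -158.3]
wrist_force: [0.1, -0.0, 0.1]
opening: 0.0171
grasp_force: 0.0
```

servo_tool:
  rows:
    - {"offset": [0, 0, 0], "yaw": 0, "claw": 0.84}
    - {"offset": [0, 0, 0], "yaw": 0, "claw": 0.88}
    - {"offset": [0, 0, 0], "yaw": 0, "claw": 1}
    - {"offset": [0, 0, 0], "yaw": 0, "claw": 1}
    - {"offset": [0, 0, 0], "yaw": 0, "claw": 1}
  squeeze: 20

```text
time: 7.95
ee_pos: [0.4894, 0.1978, 0.1034]
tcp_rot: [-180.0, 0.0, -158.4]
wrist_force: [0.6, -2.3, 1.1]
opening: 0.0138
grasp_force: 20.9
```

servo_tool:
  rows:
    - {"offset": [0, 0, 0], "yaw": 0, "claw": 1}
    - {"offset": [0, 0, 0], "yaw": 0, "claw": 1}
    - {"offset": [0, 0, 0], "yaw": 0, "claw": 1}
    - {"offset": [0, 0, 0], "yaw": 0, "claw": 1}
  squeeze: 100

```text
time: 8.45
ee_pos: [0.4895, 0.198, 0.1036]
tcp_rot: [-180.0, 0.0, -158.3]
wrist_force: [0.3, -2.1, 4.2]
opening: 0.0125
grasp_force: 98.7
```

servo_tool:
  rows:
    - {"offset": [0, 0, -0.01], "yaw": 0, "claw": 1}
    - {"offset": [0, 0, -0.03], "yaw": 0, "claw": 1}
    - {"offset": [0, 0, -0.06], "yaw": 0, "claw": 1}
    - {"offset": [0, 0, -0.1], "yaw": 0, "claw": 1}
    - {"offset": [0, 0, -0.14], "yaw": 0, "claw": 1}
    - {"offset": [0, 0, -0.18], "yaw": 0, "claw": 1}
    - {"offset": [0, 0, -0.22], "yaw": 0, "claw": 1}
    - {"offset": [0, 0, -0.25], "yaw": 0, "claw": 1}
    - {"offset": [0, 0, -0.27], "yaw": 0, "claw": 1}
    - {"offset": [0, 0, -0.28], "yaw": 0, "claw": 1}
    - {"offset": [0, 0, -0.28], "yaw": 0, "claw": 1}

```text
time: 9.82
ee_pos: [0.4893, 0.198, 0.1313]
tcp_rot: [-180.0, -0.0, -158.3]
wrist_force: [-2.4, -0.5, -3.7]
opening: 0.0125
grasp_force: 98.1
```

```bash
python3 go.py "[.489,.198,.18]" -158.3; python3 - <<'E'
from h import *
im2,d2=camera("side"); b=im2[50:300,100:380]
cv2.imwrite("pics/c3.png",cv2.resize(b[...,::-1],None,fx=2.4,fy=2.4,interpolation=2))
E
```

```text
[0.48934202 0.19796674 0.13126041] [-1.79999482e+02 -1.64912739e-03 -1.58344359e+02] [22.   1.3 -7.3 81.5 -0.   0.4] [-2.43 -0.5  -3.68] [-0.183  0.519 -0.015] 9.825
offset [ 0.003  0.002 -0.487] tool yaw deg -0.04435930446837233
```

View pics/c3.png

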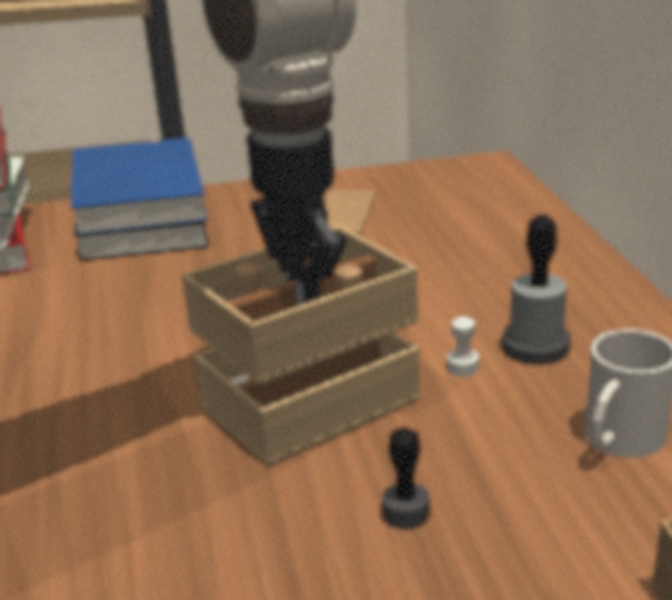

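The upper tray is up, but it leans: the gap is small at the left (-x) end, around (205,345), and about 30 px at the right. I'll measure the tilt from depth.

```bash
cat > tilt.py <<'E'
from h import *
from scipy.spatial.transform import Rotation as R
def tilt(names=("side","top")):
    o=get_obs(); c=o["ee_pos"]; yaw=np.radians(o["tcp_rot"][2]+180)
    out=[]
    for n in names:
        im,d=camera(n); P=world(n,d)[d>0]-c
        L=P@np.array([[np.cos(yaw),-np.sin(yaw),0],[np.sin(yaw),np.cos(yaw),0],[0,0,1]])
        out.append(L)
        for lab,m in {"-y rim":abs(L[:,1]+.0625)<.006,"+y rim":abs(L[:,1]-.0625)<.006}.items():
            r=[]
            for x in np.arange(-.08,.081,.02):
                k=m&(abs(L[:,0]-x)<.006)&(abs(L[:,2])<.06)
                r.append((round(x,2),k.sum(),round(float(np.percentile(L[k,2],95)*1000),1)) if k.sum()>3 else None)
            print(n,lab,*r)
    return out
if __name__=="__main__": tilt()
E
python3 tilt.py; python3 -c "
from h import *; o=get_obs(); print(o['wrist_force'],o['torque'],o['ee_pos'])"
```

```text
side -y rim (np.float64(-0.08), np.int64(124), 17.4) (np.float64(-0.06), np.int64(124), 18.3) (np.float64(-0.04), np.int64(117), 19.2) (np.float64(-0.02), np.int64(119), 18.6) (np.float64(0.0), np.int64(116), 29.3) (np.float64(0.02), np.int64(104), 18.3) (np.float64(0.04), np.int64(100), 18.4) (np.float64(0.06), np.int64(104), 18.5) (np.float64(0.08), np.int64(92), 19.7)
side +y rim (np.float64(-0.08), np.int64(17), 20.5) (np.float64(-0.06), np.int64(58), 19.1) (np.float64(-0.04), np.int64(66), 19.2) (np.float64(-0.02), np.int64(17), 20.5) (np.float64(0.0), np.int64(58), 16.2) None None None (np.float64(0.08), np.int64(11), 19.6)
top -y rim (np.float64(-0.08), np.int64(32), 22.8) (np.float64(-0.06), np.int64(34), 23.0) (np.float64(-0.04), np.int64(31), 23.8) (np.float64(-0.02), np.int64(33), 23.6) (np.float64(0.0), np.int64(30), 24.1) (np.float64(0.02), np.int64(30), 23.9) (np.float64(0.04), np.int64(29), 23.9) (np.float64(0.06), np.int64(29), 23.4) (np.float64(0.08), np.int64(36), 24.2)
top +y rim None None None None None None None None None
[ 3.18280062  1.35689186 -3.35666161] [ 0.43138129 -1.1448426   0.04936901] [0.48926771 0.19794803 0.13116286]
```

The tray is level: its rim is flat within about 1 mm over 160 mm, so the lean was only perspective. The wrist torque is oscillating, so I'll hold briefly and watch it.

servo_tool:
  rows:
    - {"offset": [0, 0, 0], "yaw": 0, "claw": 1}

```text
time: 10.1
ee_pos: [0.4893, 0.198, 0.1312]
tcp_rot: [180.0, -0.0, -158.3]
wrist_force: [-0.6, 0.1, -4.3]
opening: 0.0123
grasp_force: 99.2
```

servo_tool:
  rows:
    - {"offset": [0, 0, 0], "yaw": 0, "claw": 1}

```text
time: 10.22
ee_pos: [0.4893, 0.198, 0.1312]
tcp_rot: [-180.0, -0.0, -158.3]
wrist_force: [0.3, 0.3, -4.2]
opening: 0.0125
grasp_force: 99.4
```

servo_tool:
  rows:
    - {"offset": [0, 0, 0], "yaw": 0, "claw": 1}
    - {"offset": [0, 0, 0], "yaw": 0, "claw": 1}
    - {"offset": [0, 0, 0], "yaw": 0, "claw": 1}

```text
time: 10.6
ee_pos: [0.4893, 0.198, 0.1313]
tcp_rot: [-180.0, 0.0, -158.3]
wrist_force: [0.2, -0.3, -5.0]
opening: 0.0124
grasp_force: 99.3
```

```bash
python3 go.py "[.489,.198,.18]" -158.3; python3 - <<'E'
from h import *
for i in range(8):
    camera("side"); o=get_obs(); print(round(o["time"],3),o["wrist_force"].round(1),o["torque"].round(2),o["ee_pos"].round(4),o["tcp_rot"].round(2),round(o["opening"],4))
E
```

```text
[0.4893358  0.19797138 0.13130323] [-1.79999156e+02  2.20586558e-03 -1.58347087e+02] [22.   1.3 -7.3 81.5 -0.   0.4] [ 0.18 -0.28 -5.03] [-0.031  0.038  0.015] 10.6
offset [ 0.003  0.001 -0.487] tool yaw deg -0.047087287381032183
10.65 [-0.3 -0.4 -4.9] [-0.01  0.04 -0.02] [0.4894 0.1979 0.1313] [-180.      0.   -158.35] 0.0128
10.7 [ 0.3 -0.3 -4.7] [ 0.01 -0.    0.01] [0.4893 0.198  0.1313] [-180.     -0.   -158.34] 0.0126
10.75 [-0.2 -0.4 -4.7] [-0.08 -0.01  0.01] [0.4893 0.198  0.1313] [-180.     -0.   -158.35] 0.0128
10.8 [-0.6  0.5 -5.1] [-0.01  0.06 -0.02] [0.4893 0.198  0.1313] [-180.      0.   -158.35] 0.0127
10.85 [ 0.5 -0.2 -4.6] [0.   0.01 0.03] [0.4894 0.198  0.1313] [-180.      0.   -158.35] 0.0126
10.9 [-0.1 -0.1 -3.8] [0.03 0.01 0.07] [0.4893 0.198  0.1313] [-180.      0.   -158.35] 0.0126
10.95 [-0.9  0.1 -4.7] [-0.01 -0.03  0.03] [0.4893 0.198  0.1313] [ 180.     -0.   -158.35] 0.0125
11.0 [ 0.2 -0.4 -4.4] [ 0.02 -0.01  0.06] [0.4893 0.198  0.1313] [-180.     -0.   -158.35] 0.0125
```

The swing has settled and the tray hangs free at about 4.8 N, near zero torque. Next I'll lift smoothly, then carry it across.

servo_tool:
  rows:
    - {"offset": [0, 0, -0.01], "yaw": 0, "claw": 1}
    - {"offset": [0, 0, -0.03], "yaw": 0, "claw": 1}
    - {"offset": [0, 0, -0.07], "yaw": 0, "claw": 1}
    - {"offset": [0, 0, -0.12], "yaw": 0, "claw": 1}
    - {"offset": [0, 0, -0.18], "yaw": 0, "claw": 1}
    - {"offset": [0, 0, -0.24], "yaw": 0, "claw": 1}
    - {"offset": [0, 0, -0.3], "yaw": 0, "claw": 1}
    - {"offset": [0, 0, -0.36], "yaw": 0, "claw": 1}
    - {"offset": [0, 0, -0.41], "yaw": 0, "claw": 1}
    - {"offset": [0, 0, -0.45], "yaw": 0, "claw": 1}
    - {"offset": [0, 0, -0.47], "yaw": 0, "claw": 1}
    - {"offset": [0, 0, -0.48], "yaw": 0, "claw": 1}

```text
time: 12.5
ee_pos: [0.4893, 0.198, 0.1793]
tcp_rot: [-180.0, -0.0, -158.3]
wrist_force: [0.1, 1.0, -3.4]
opening: 0.0126
grasp_force: 99.3
```

servo_tool:
  rows:
    - {"offset": [0.003, -0.009, 0], "yaw": 0, "claw": 1}
    - {"offset": [0.01, -0.028, 0], "yaw": 0, "claw": 1}
    - {"offset": [0.019, -0.057, 0], "yaw": 0, "claw": 1}
    - {"offset": [0.032, -0.095, 0], "yaw": 0, "claw": 1}
    - {"offset": [0.048, -0.142, 0], "yaw": 0, "claw": 1}
    - {"offset": [0.067, -0.199, 0], "yaw": 0, "claw": 1}
    - {"offset": [0.089, -0.265, 0], "yaw": 0, "claw": 1}
    - {"offset": [0.115, -0.341, 0], "yaw": 0, "claw": 1}
    - {"offset": [0.143, -0.427, 0], "yaw": 0, "claw": 1}
    - {"offset": [0.172, -0.512, 0], "yaw": 0, "claw": 1}
    - {"offset": [0.201, -0.597, 0], "yaw": 0, "claw": 1}
    - {"offset": [0.229, -0.683, 0], "yaw": 0, "claw": 1}

```text
time: 14.0
ee_pos: [0.4933, 0.1254, 0.1793]
tcp_rot: [-180.0, 0.0, -158.4]
wrist_force: [-0.5, 0.4, -5.3]
opening: 0.0125
grasp_force: 99.3
```

servo_tool:
  rows:
    - {"offset": [0.029, -0.085, 0], "yaw": 0, "claw": 1}
    - {"offset": [0.057, -0.171, 0], "yaw": 0, "claw": 1}
    - {"offset": [0.086, -0.256, 0], "yaw": 0, "claw": 1}
    - {"offset": [0.115, -0.341, 0], "yaw": 0, "claw": 1}
    - {"offset": [0.143, -0.427, 0], "yaw": 0, "claw": 1}
    - {"offset": [0.172, -0.512, 0], "yaw": 0, "claw": 1}
    - {"offset": [0.201, -0.597, 0], "yaw": 0, "claw": 1}
    - {"offset": [0.229, -0.683, 0], "yaw": 0, "claw": 1}
    - {"offset": [0.258, -0.768, 0], "yaw": 0, "claw": 1}
    - {"offset": [0.286, -0.853, 0], "yaw": 0, "claw": 1}
    - {"offset": [0.315, -0.939, 0], "yaw": 0, "claw": 1}

```text
time: 15.38
ee_pos: [0.4987, 0.0266, 0.1793]
tcp_rot: [180.0, 0.0, -158.3]
wrist_force: [-0.5, -1.0, -4.8]
opening: 0.0123
grasp_force: 99.4
```

servo_tool:
  rows:
    - {"offset": [0.029, -0.085, 0], "yaw": 0, "claw": 1}
    - {"offset": [0.057, -0.171, 0], "yaw": 0, "claw": 1}
    - {"offset": [0.086, -0.256, 0], "yaw": 0, "claw": 1}
    - {"offset": [0.115, -0.341, 0], "yaw": 0, "claw": 1}
    - {"offset": [0.143, -0.427, 0], "yaw": 0, "claw": 1}
    - {"offset": [0.172, -0.512, 0], "yaw": 0, "claw": 1}
    - {"offset": [0.201, -0.597, 0], "yaw": 0, "claw": 1}
    - {"offset": [0.229, -0.683, 0], "yaw": 0, "claw": 1}
    - {"offset": [0.258, -0.768, 0], "yaw": 0, "claw": 1}
    - {"offset": [0.286, -0.853, 0], "yaw": 0, "claw": 1}
    - {"offset": [0.315, -0.939, 0], "yaw": 0, "claw": 1}

```text
time: 16.75
ee_pos: [0.504, -0.0723, 0.1793]
tcp_rot: [180.0, 0.0, -158.3]
wrist_force: [-0.1, -0.3, -3.9]
opening: 0.0124
grasp_force: 99.4
```

servo_tool:
  rows:
    - {"offset": [0.029, -0.085, 0], "yaw": 0, "claw": 1}
    - {"offset": [0.057, -0.171, 0], "yaw": 0, "claw": 1}
    - {"offset": [0.086, -0.256, 0], "yaw": 0, "claw": 1}
    - {"offset": [0.115, -0.341, 0], "yaw": 0, "claw": 1}
    - {"offset": [0.143, -0.427, 0], "yaw": 0, "claw": 1}
    - {"offset": [0.172, -0.512, 0], "yaw": 0, "claw": 1}
    - {"offset": [0.201, -0.597, 0], "yaw": 0, "claw": 1}
    - {"offset": [0.229, -0.683, 0], "yaw": 0, "claw": 1}
    - {"offset": [0.258, -0.768, 0], "yaw": 0, "claw": 1}
    - {"offset": [0.286, -0.853, 0], "yaw": 0, "claw": 1}
    - {"offset": [0.315, -0.939, 0], "yaw": 0, "claw": 1}

```text
time: 18.12
ee_pos: [0.5094, -0.1713, 0.1793]
tcp_rot: [-180.0, 0.0, -158.3]
wrist_force: [-0.2, -0.1, -4.2]
opening: 0.0126
grasp_force: 99.4
```

servo_tool:
  rows:
    - {"offset": [0.029, -0.085, 0], "yaw": 0, "claw": 1}
    - {"offset": [0.057, -0.171, 0], "yaw": 0, "claw": 1}
    - {"offset": [0.086, -0.256, 0], "yaw": 0, "claw": 1}
    - {"offset": [0.115, -0.341, 0], "yaw": 0, "claw": 1}
    - {"offset": [0.143, -0.427, 0], "yaw": 0, "claw": 1}
    - {"offset": [0.172, -0.512, 0], "yaw": 0, "claw": 1}
    - {"offset": [0.201, -0.597, 0], "yaw": 0, "claw": 1}
    - {"offset": [0.226, -0.673, 0], "yaw": 0, "claw": 1}
    - {"offset": [0.248, -0.739, 0], "yaw": 0, "claw": 1}
    - {"offset": [0.267, -0.796, 0], "yaw": 0, "claw": 1}
    - {"offset": [0.282, -0.839, 0], "yaw": 0, "claw": 1}
    - {"offset": [0.293, -0.872, 0], "yaw": 0, "claw": 1}

```text
time: 19.62
ee_pos: [0.5143, -0.2627, 0.1793]
tcp_rot: [180.0, -0.0, -158.3]
wrist_force: [-0.1, -0.4, -4.6]
opening: 0.013
grasp_force: 99.4
```

servo_tool:
  rows:
    - {"offset": [0.005, -0.016, 0], "yaw": 0, "claw": 1}
    - {"offset": [0.008, -0.024, 0], "yaw": 0, "claw": 1}
    - {"offset": [0.008, -0.026, 0], "yaw": 0, "claw": 1}
    - {"offset": [0.008, -0.026, 0], "yaw": 0, "claw": 1}
    - {"offset": [0.008, -0.026, 0], "yaw": 0, "claw": 1}
    - {"offset": [0.008, -0.026, 0], "yaw": 0, "claw": 1}
    - {"offset": [0.008, -0.026, 0], "yaw": 0, "claw": 1}
    - {"offset": [0.008, -0.026, 0], "yaw": 0, "claw": 1}

```text
time: 20.62
ee_pos: [0.5145, -0.2652, 0.1793]
tcp_rot: [180.0, -0.0, -158.3]
wrist_force: [-0.6, -0.2, -4.2]
opening: 0.0128
grasp_force: 99.4
```

```bash
python3 go.py "[.514,-.265,.1795]" -158.3; python3 tilt.py; python3 - <<'E'
from h import *
a,d=camera("side"); b,_=camera("top")
cv2.imwrite("pics/e1.png",cv2.resize(np.hstack([a,b])[...,::-1],(800,300),interpolation=3))
c=a[150:420,150:430]; cv2.imwrite("pics/e2.png",cv2.resize(c[...,::-1],None,fx=2.2,fy=2.2,interpolation=2))
E
```

```text
[ 0.51451397 -0.26521963  0.17927029] [ 1.7999879e+02 -2.5468896e-03 -1.5834480e+02] [-27.3   8.1   5.3  87.2  -0.  -48.9] [-0.62 -0.15 -4.23] [0.027 0.015 0.021] 20.625
offset [ 0.004  0.004 -0.002] tool yaw deg -0.04480035171789609
side -y rim (np.float64(-0.08), np.int64(297), 20.2) (np.float64(-0.06), np.int64(274), 19.8) (np.float64(-0.04), np.int64(255), 20.0) (np.float64(-0.02), np.int64(232), 19.7) (np.float64(0.0), np.int64(227), 19.9) (np.float64(0.02), np.int64(217), 19.8) (np.float64(0.04), np.int64(204), 19.9) (np.float64(0.06), np.int64(194), 19.9) (np.float64(0.08), np.int64(192), 19.8)
side +y rim (np.float64(-0.08), np.int64(72), 20.4) (np.float64(-0.06), np.int64(204), 19.9) (np.float64(-0.04), np.int64(232), 19.9) (np.float64(-0.02), np.int64(141), 20.0) (np.float64(0.0), np.int64(75), 19.8) (np.float64(0.02), np.int64(65), 18.8) None None None
top -y rim (np.float64(-0.08), np.int64(124), 21.5) (np.float64(-0.06), np.int64(122), 22.0) None None None None (np.float64(0.04), np.int64(67), 21.9) (np.float64(0.06), np.int64(127), 22.0) (np.float64(0.08), np.int64(110), 21.7)
top +y rim (np.float64(-0.08), np.int64(95), 22.7) (np.float64(-0.06), np.int64(97), 22.6) (np.float64(-0.04), np.int64(99), 22.0) (np.float64(-0.02), np.int64(93), 22.4) (np.float64(0.0), np.int64(97), 22.5) (np.float64(0.02), np.int64(93), 22.4) (np.float64(0.04), np.int64(93), 23.5) (np.float64(0.06), np.int64(90), 22.8) (np.float64(0.08), np.int64(95), 22.7)
```

View pics/e1.png

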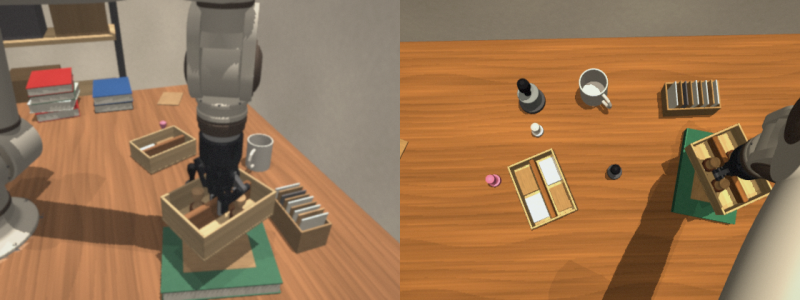

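View pics/e2.png

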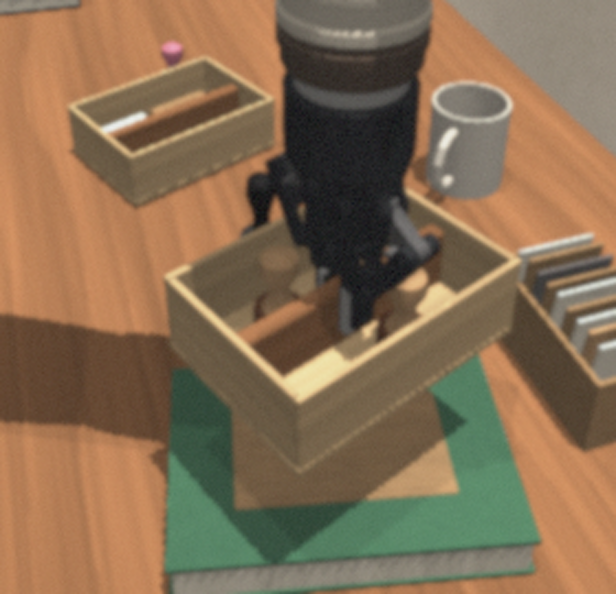

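The tray is level over the book, with its rim at about z 0.200 and so its underside near 0.136. The stamps in view stand, and the lower tray, book and bystanders look unmoved. I'll hand it in now.

```bash
python3 -c "
from workcell import *
print(job_done())"
```

```text
the job is handed in; nothing more can be done
None
```

I handed the job in with the upper tray held level over the middle of the book, its underside about 10 cm above the cover; two stamps are clearly standing, the gripper hides the third, and nothing else on the counter appears to have moved.

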